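# Seat the inspection lens in its three-point mount

### The arm

A 6-joint arm with a two-finger parallel gripper is mounted at the origin on the work surface. World frame = base frame: x ahead of the robot, y to its left, z up, the work surface at z = 0. Lengths are in m, angles in degrees, forces in N, time in s.
With the tool pointing down it reaches from about 0.3 to 0.875 m from the base axis. Payload 4.2 kg.
Tool frame: the origin (TCP) lies between the finger pads; the fingertips stand 8 mm ahead of it and the grasp point (between the pads) lies 11 mm behind it; y points along the fingers, x is the direction in which the jaws open and shut, and the axes are right-handed (so a half turn about y gives the same grasp; the last joint's range is limited). The gripper opens to 85 mm and grips with 20 to 120 N. Pads are 22 mm wide; open, the fingers measure 114 mm over their backs; the gripper's body (76 mm by 85 mm) begins 54 mm behind the grasp point. The pads swing forward as they close: fully open they stand 13 mm farther back than shut.
Start: joints at [70.646, 18.312, 89.639, -0, 72.044, -1.146], TCP at [0.18, 0.546, 0.239] pointing down, gripper open.
Joint ranges: [-177.97, 177.97], [-48.28, 115.42], [12.27, 149.76], [-77.06, 257.06], [2.81, 150.46], [-146.56, 146.56]. Speed limits (degrees/s): [147.25, 147.25, 180, 180, 180, 180].

### API

Orientations are given as [roll, pitch, yaw] about the fixed x, y, z axes, in that order (R = Rz(yaw) Ry(pitch) Rx(roll)).
In Python, from rig import ctrl gives the robot as it stands.
- The arm moves only by the tool arm_command, never from a script. Its argument "commands" is a list that holds one entry, the list of rows, each a list of 5 numbers: the finger opening in cm, from 0 to 8.54, then the shift along the tool's x, y, z in cm, then the turn about the tool's y in degrees. In form: [[[jaw, tx, ty, tz, yaw], ...]]. A call has 1 to 12 rows; each row is the pose to reach, as a shift and turn from the pose commanded when the call began, along the tool's axes at that moment; what a row does not reach only later rows make up. A row lasts 1/8 s, in which the tool goes at most 62.5 mm and 10.7 degrees, less where a joint would pass 70% of its speed; a pose out of reach is approached as far as the arm can. A call with a gripper value outside its range is refused whole. The fingers move at their own pace and stop on an object; "grip_force" is the grip in N (left out, the last holds). Time passes only in rows, so rows that repeat a pose let the fingers close. It gives the time, the measured TCP pose, the force and the opening at its end, in the units of the state.
- ctrl.sense(): the state, without advancing time (a new reading comes with each control period).
- ctrl.capture(name): name is "scene" or "top"; returns a dict with "img" (384x512x3 uint8, blue, green, red), "fx", "fy", "cx", "cy" (pixels), "D" ([k1, k2, p1, p2, k3] as OpenCV has them; the pictures are not rectified), "T" (4x4, takes a point from camera to world coordinates). Camera axes: x right, y up, looking along -z (the intrinsics and any distortion apply to the point x, -y, -z); pixel columns grow to the right and rows downward; lengths in m; the calibration is good to about 2 mm. A picture is of the moment at which its call begins. There is no depth.
- ctrl.finish_job(): hands the job in, once; it reports no verdict.
Trained networks look in the newest picture that a camera, given by its name, has taken for a name from the list of things; names that differ only in an ending like _2 or _b are one class to them, and where a whole thing is asked for, a point or a joint stands for the part that bears it (a point fixed in the world has none). Each returns a list of dicts, best first, with "confidence" (0 to 1); they miss things now and then, are a little off and sometimes report something else, mostly with a low value. They report only what shows in the picture. A call takes as long as a camera call. They do not tell look-alikes from the thing itself.
- ctrl.recognise(camera, thing): "rect" ([left, top, width, height] in pixels, round what is visible of it).
- ctrl.cut_out(camera, thing): "pixels" (384x512 bool, what is visible of it) and "rect" ([left, top, width, height] in pixels, round what is visible of it).
The state is a dict: "t": time; "joint_positions": joint angles; "qvel": joint speeds; "tau": joint torques, N m; "position": TCP position; "tool_rot": TCP orientation; "force": force on the tool from outside, world axes, zero at the start; "torque": the same for the moment, N m; "finger_gap": opening from 0.0 (shut) to 1.0 (fully open).
Only numpy, scipy, OpenCV 4.12 (cv2) and the standard library are available. Lean on these libraries where they do the work, as an engineer would, in place of code of your own. Each camera call takes 0.05 s, during which the arm holds its last target. There are 200 camera calls.

### The job

Take the lens by its bow handle off the round wooden rest and seat it in the three-point mount on the green light box: push the sprung jaw back with the rim of the lens, lower it past the heads of the two posts and let it come back under them against both. Then bed it: press it straight down with about 12 N for a second, so that it lies flat on its three pins and cannot rock, and let go. It is glass: never push it harder than 20 N, and leave the other things on the bench where they are.

Things in the scene. Friction and masses are not known exactly. Their poses are not given: they have to be found in the camera images.
- lens: Round lens in a dark metal cell, about 400 g: a disc 80 mm in diameter, 12 mm thick, with a 3 mm high locating band 84 mm in diameter round its middle (its rim), a low glass dome on top (to 18 mm) and a bright flat bow handle over it. Origin: centre of the flat underside, z up. Its yaw in the mount does not matter; with the handle's bar across the push (lens x along the seat's x) the fingers push squarely.
- handle (a point): Middle of the bow handle's grip bar, 52 mm above the lens's underside; axes as the lens. The bar is 10 mm thick (x), 70 mm long (y) and 24 mm tall (z, 40 to 64 mm above the underside). It stands on two legs 6 mm wide at y = +-32 mm; between them the fingers have free space.
- rest: Fixed round wooden block with a cork top, 100 mm in diameter, 25 mm high, on which the lens lies at the start. Origin: centre of its underside.
- lightbox: Fixed green box 200 (x) x 170 (y) x 60 mm high. On top: a round window, three brass rest pins fixed to the box, and a flat slotted frame that carries two headed posts and a sprung jaw. Origin: centre of its underside; x points from the posts towards the jaw. The frame is screwed down tight anywhere within 6 mm either way along x: its place is not measured, so find it by feel or by eye.
- seat (a point): Level of the seat: point over the box's centre at the height of the pins' tops, 68 mm above the table; axes as the box. The seated lens has its origin here, shifted only along x by the frame's unknown -6 to +6 mm.
- posts (a point): Midpoint between the two posts at seat height if the frame stood in the middle (37 mm to -x of the seat). Posts at y = +-31 mm from it: necks 12 mm across, heads 21 mm across, 4 mm thick; the heads' undersides are 14 mm and their tops 18 mm above the seat. To pass the heads the lens must stand 6 mm to +x of its seated place (7 mm if 1.5 mm off sideways); the jaw's stop comes at 8 mm.
- jaw (a joint): How far the sprung jaw is pushed back towards +x (m): 0 free, 0.002 with the lens seated, 0.010 at its hard stop. 0.8 N at first and 0.8 N more per mm, 9 N at the stop. Its flat upright face is 30 mm wide (y), 40 mm from the seated lens's axis when free, and reaches up to 29 mm above the seat, so the rim can push it while above the post heads. A 22 mm high housing is behind it.
- rests: The three fixed brass rest pins together (10 mm across, 8 mm high) that carry the lens from below. Origin: on the box top under the seat (8 mm below it).
- pin_front: Rest pin at x = +28 mm from the seat's axis, in front of the jaw. Origin: its foot.
- pin_left: Rest pin at x = -14, y = +24 mm from the seat's axis. Origin: its foot.
- pin_right: Rest pin at x = -14, y = -24 mm from the seat's axis. Origin: its foot.
- brush_a: Bystander: hand brush with dark bristles lying bristles down, 150 x 45 x 44 mm. Origin: centre of its underside.
- brush_b: Bystander: hand brush with brown bristles, bristles down, 130 x 50 x 44 mm. Origin: centre of its underside.
- brush_back: Bystander: bare wooden brush back, 190 x 40 x 18 mm. Origin: centre of its underside.
- jar: Bystander: closed jar, 60 mm across, 75 mm high. Origin: centre of its underside.
- driver: Bystander: screwdriver lying on the bench. Origin: on its underside, near the middle.
- spool: Bystander: solid copper wire spool, 56 mm across, 50 mm high. Origin: centre of its underside.
- wood_block: Bystander: wooden block, 90 x 60 x 35 mm. Origin: centre of its underside.
There are look-alikes about, which are no part of the job. What is shaped like the rest but yellow is not meant.

How it is judged:
By the outcome, as a careful person would: the job done as asked, in the order asked, and still so for the second after the job is handed in, with the robot touching nothing.
It also fails if it takes over 72 s, if anything falls off the work surface, if the arm or the gripper's body presses on something with over 40 N, if the wrist force passes 120 N, or if a joint passes its speed limit or range.

## Working session

There is one attempt and no reset: what is moved stays moved. The work goes in short steps, Python scripts to look and compute and a tool call to move; the robot and the scene stay as the last step left them, time stands still between calls to the robot, and variables do not carry over. Pictures are saved under pics/ and viewed, on a budget of 10 in all, crops included, one or two more only if the job needs it, and the job is handed in when it is done.

Besides the shell and the picture viewer there is one more tool, called after "Call:" as name([rows], argument=value, ...), one row to a line, values as JSON. arm_command: Moves the arm, as the interface text tells. Its arguments: {"type":"object","properties":{"commands":{"type":"array","items":{"type":"array","items":{"type":"array","items":{"type":"number"}}}},"grip_force":{"type":"number"}},"required":["commands"]}

```bash
mkdir -p pics; cat > h.py <<'E'
import numpy as np, cv2
from rig import ctrl
def ray(c,u,v):
    K=np.array([[c['fx'],0,c['cx']],[0,c['fy'],c['cy']],[0,0,1]])
    p=cv2.undistortPoints(np.array([[[u,v]]],float),K,np.array(c['D'],float))[0,0]
    T=np.array(c['T']); d=T[:3,:3]@np.array([p[0],-p[1],-1]); return T[:3,3],d
def atz(c,u,v,z):
    o,d=ray(c,u,v); return o+d*(z-o[2])/d[2]
def proj(c,P):
    K=np.array([[c['fx'],0,c['cx']],[0,c['fy'],c['cy']],[0,0,1]])
    T=np.array(c['T']); q=(np.atleast_2d(P)-T[:3,3])@T[:3,:3]; q=q*[1,-1,-1]
    return cv2.projectPoints(q,np.zeros(3),np.zeros(3),K,np.array(c['D'],float))[0][:,0]
E
python3 - <<'E'
from h import *
np.set_printoptions(precision=4,suppress=True)
print(ctrl.sense())
for n in ["scene","top"]:
    c=ctrl.capture(n); cv2.imwrite(f'pics/{n}0.png',cv2.resize(c['img'],(768,576),interpolation=cv2.INTER_CUBIC)); print(n,c['fx'],c['cx'],c['cy'],c['D']);print(np.array(c['T']))
    for t in ["lens","rest","lightbox","handle","rests","posts","jaw"]:
        try:
            for r in ctrl.recognise(n,t)[:3]: print(t,np.round(r['rect'],1),round(r['confidence'],2))
        except Exception as e: print(t,e)
E
```

```text
{'t': 0.0, 'joint_positions': array([70.6473, 18.351 , 89.7086,  0.0013, 72.0437, -1.1447]), 'qvel': array([-0.0208, -0.0202,  0.0492, -0.0255,  0.0533,  0.0007]), 'tau': array([ -0.002 , -41.552 , -23.4156,  -0.0003,   0.0087,   0.    ]), 'position': array([0.1795, 0.5458, 0.2385]), 'tool_rot': array([-89.9967,   0.1032,  71.7915]), 'force': array([-1.0238,  0.3616,  0.1214]), 'torque': array([ 0.0149, -0.0045,  0.0231]), 'finger_gap': 0.9988250025286413}
scene 411.9468900625719 256.59139916738263 189.66222303085675 [-0.1184  0.      0.      0.      0.    ]
[[ 0.8553 -0.2528  0.4523  1.0259]
 [ 0.5176  0.4564 -0.7237 -0.753 ]
 [-0.0235  0.8531  0.5212  0.6268]
 [ 0.      0.      0.      1.    ]]
lens [193.5 218.1  38.4  38.7] 0.69
rest [101.7 211.3  41.9  29.3] 0.64
rest [190.6 236.7  41.8  33.2] 0.59
rest [ 66.4 292.2  94.4  26.8] 0.59
lightbox [250.4 150.7  70.9  48.9] 0.89
handle [190.9 215.5  39.3  41.7] 0.86
handle [ 64.  290.4 100.   30.7] 0.56
posts [247.9 149.8  77.2  47.2] 0.73
jaw [302.8 151.5   8.9  11.2] 0.45
jaw [249.2 149.2  72.7  48.8] 0.18
top 449.80627689797126 262.4860462568483 185.96825010557706 [-0.0101  0.      0.      0.      0.    ]
[[-0.001   0.997  -0.0773  0.4284]
 [-1.     -0.001  -0.0002 -0.0042]
 [-0.0003  0.0773  0.997   1.2555]
 [ 0.      0.      0.      1.    ]]
lens [311.5 168.7  31.6  26.5] 0.68
rest [322.1 254.4  38.2  35.5] 0.71
rest [305.8 164.5  30.5  36.5] 0.54
rest [169.4 147.5  11.6  22.6] 0.24
lightbox [144.7 137.2  85.2  87.7] 0.59
handle [314.1 163.2  30.4  29.9] 0.88
rests [314.9 167.1  26.9  27.7] 0.41
posts [145.4 135.9  86.4  93.3] 0.84
jaw [306.9 163.1  31.1  35.3] 0.5
```

View pics/scene0.png

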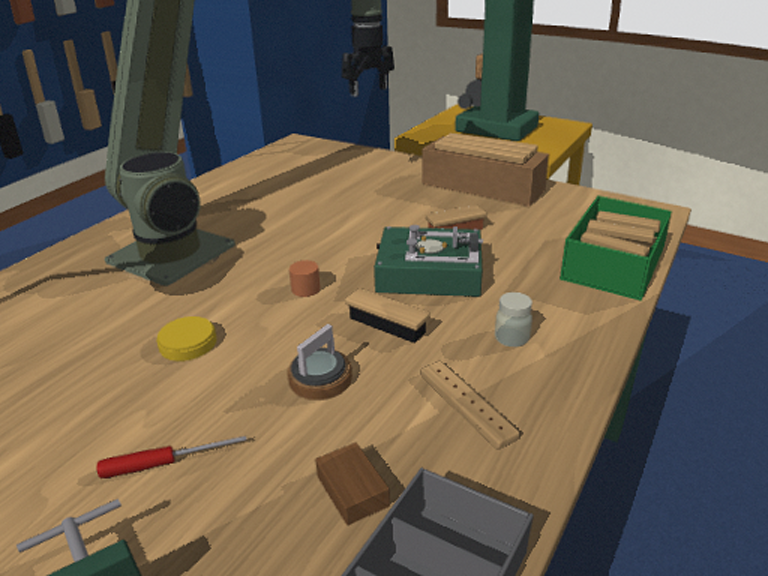

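View pics/top0.png

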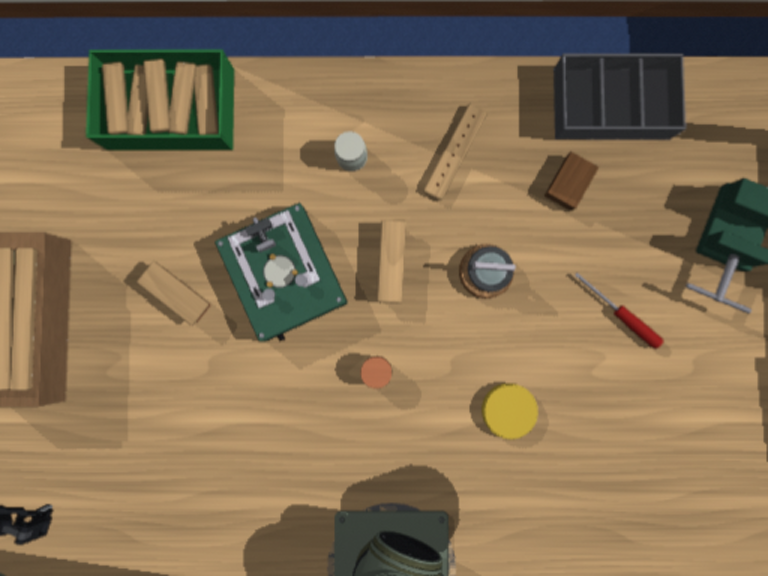

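```bash
python3 - <<'E'
from h import *
cs={n:ctrl.capture(n) for n in("scene","top")}
tiles=[]
for n,(x,y,w) in [("top",(135,130,100)),("top",(275,140,100)),("scene",(240,140,100)),("scene",(170,200,100))]:
    tiles.append(cv2.resize(cs[n]['img'][y:y+75,x:x+w],(400,300),interpolation=cv2.INTER_CUBIC))
cv2.imwrite('pics/crop1.png',np.vstack([np.hstack(tiles[:2]),np.hstack(tiles[2:])]))
for n in cs:
    np.savez(f'{n}.npz',**{k:np.array(v) for k,v in cs[n].items()})
    for t in ["lens","handle","lightbox","jaw","posts"]:
        for r in ctrl.cut_out(n,t)[:2]:
            m=r['pixels']; ys,xs=np.nonzero(m); print(n,t,round(r['confidence'],2),m.sum(),xs.mean().round(1),ys.mean().round(1),r['rect'])
            if t=="lightbox" and r['confidence']>.4:
                np.save(f'box_{n}.npy',m)
E
```

```text
scene lens 0.78 950 211.3 239.7 [191.8, 213.5, 39.8, 42.4]
scene lightbox 0.9 3077 286.0 173.6 [249.0, 150.4, 72.3, 48.4]
scene jaw 0.52 24 307.6 158.4 [301.7, 151.9, 21.1, 8.8]
scene posts 0.75 3191 286.1 173.8 [247.0, 147.2, 75.8, 52.0]
top lens 0.8 765 326.9 178.5 [313.7, 165.5, 30.7, 28.1]
top handle 0.39 746 380.5 121.3 [365.1, 102.8, 33.7, 35.5]
top lightbox 0.59 4772 186.8 180.9 [143.1, 133.9, 90.7, 91.3]
top jaw 0.66 76 176.2 160.8 [171.9, 154.5, 11.0, 12.7]
top posts 0.79 4946 186.9 181.1 [143.6, 135.0, 85.5, 93.6]
top posts 0.5 337 250.8 247.4 [241.8, 238.0, 20.8, 19.6]
```

View pics/crop1.png

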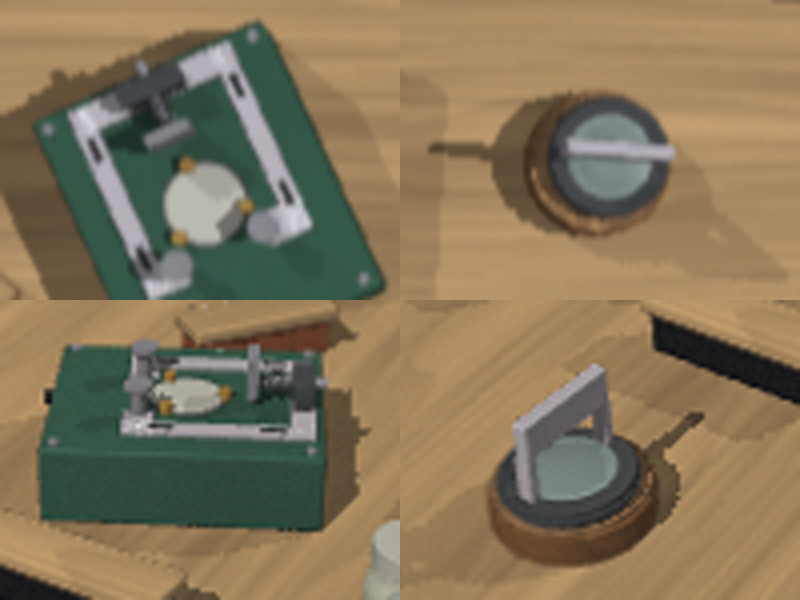

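```bash
cat > fit.py <<'E'
from h import *
from scipy.optimize import least_squares
np.set_printoptions(precision=4,suppress=True)
C={n:dict(np.load(f'{n}.npz')) for n in("scene","top")}
px=lambda p,o:(np.array(p,float)+.5)/4-.5+np.array(o)
R=lambda a:np.array([[np.cos(a),-np.sin(a)],[np.sin(a),np.cos(a)]])
# box: local points (x,y,z, frame?)
top={'pf':(187,164),'pr':(247,205),'pl':(179,238),'hl':(175,265),'hr':(265,226),'cl':(37,125),'cr':(260,22),'br':(385,286)}
sc={'pf':(226,93),'pl':(171,76),'pr':(167,107),'hl':(145,48),'hr':(137,80),'cl':(325,49),'cr':(325,153),'bl':(68,47),'br':(42,152)}
L={'pf':(.028,0,.068),'pl':(-.014,.024,.068),'pr':(-.014,-.024,.068),'hl':(-.037,.031,.086),'hr':(-.037,-.031,.086),'cl':(.1,.085,.06),'cr':(.1,-.085,.06),'bl':(-.1,.085,.06),'br':(-.1,-.085,.06)}
def world(p,k):
    x,y,z=L[k]
    if k[0]=='h': x+=p[3]
    return np.r_[p[:2]+R(p[2])@[x,y],z]
def res(p,which=('top','scene'),full=False):
    out={}
    for n,d,o in(('top',top,(135,130)),('scene',sc,(240,140))):
        if n not in which: continue
        for k,v in d.items(): out[n,k]=proj(C[n],world(p,k))[0]-px(v,o)
    return out if full else np.concatenate(list(out.values()))
c=atz(C['top'],185,181,.068)
for a0 in(.5,-.5):
  for w in(('top','scene'),('top',),('scene',)):
    s=least_squares(res,[c[0],c[1],a0,0],args=(w,),x_scale=[.01,.01,.1,.01],loss='soft_l1'); print(w,s.cost.round(2),s.x[:2],np.degrees(s.x[2]).round(2),'off',s.x[3])
    if len(w)==2: print({k:v.round(1) for k,v in res(s.x,w,True).items()})
t=[atz(C['top'],*px(p,(275,140)),.089) for p in((167,147),(274,153))]
q=[atz(C['scene'],*px(p,(170,200)),.089) for p in((117,128),(204,68))]
for e in(t,q):
    d=e[0]-e[1]; print('bar',e,'mid',(e[0]+e[1])/2,'len',np.linalg.norm(d),'ang',np.degrees(np.arctan2(d[1],d[0])))
print('ring top',atz(C['top'],*px((212,155),(275,140)),.037),'scene',atz(C['scene'],*px((168,180),(170,200)),.037))
E
python3 fit.py
```

```text
('top', 'scene') 7.35 [0.5362 0.1995] 24.84 off 0.003625328280458606
{('top', 'pf'): array([0.1, 0. ]), ('top', 'pr'): array([-0.2,  0.3]), ('top', 'pl'): array([ 0.3, -0.4]), ('top', 'hl'): array([0.6, 0.2]), ('top', 'hr'): array([-0.2, -0. ]), ('top', 'cl'): array([-1.8, -0.9]), ('top', 'cr'): array([ 0.3, -1.5]), ('top', 'br'): array([-0.1, -0.1]), ('scene', 'pf'): array([-0.1, -0.9]), ('scene', 'pl'): array([-0.2, -0.8]), ('scene', 'pr'): array([-0.2, -1. ]), ('scene', 'hl'): array([-0.1, -0.5]), ('scene', 'hr'): array([0.4, 1.1]), ('scene', 'cl'): array([-0.8,  0.5]), ('scene', 'cr'): array([0.6, 2. ]), ('scene', 'bl'): array([-0.8, -0.9]), ('scene', 'br'): array([-1.2, -0.3])}
('top',) 2.19 [0.5351 0.1991] 24.96 off 0.005145796512690769
('scene',) 4.23 [0.5378 0.1988] 24.77 off 0.002010000170021712
('top', 'scene') 7.35 [0.5362 0.1995] 24.84 off 0.003625328088306566
{('top', 'pf'): array([0.1, 0. ]), ('top', 'pr'): array([-0.2,  0.3]), ('top', 'pl'): array([ 0.3, -0.4]), ('top', 'hl'): array([0.6, 0.2]), ('top', 'hr'): array([-0.2, -0. ]), ('top', 'cl'): array([-1.8, -0.9]), ('
[... 204 characters left out ...]
ay([-0.1, -0.5]), ('scene', 'hr'): array([0.4, 1.1]), ('scene', 'cl'): array([-0.8,  0.5]), ('scene', 'cr'): array([0.6, 2. ]), ('scene', 'bl'): array([-0.8, -0.9]), ('scene', 'br'): array([-1.2, -0.3])}
('top',) 2.19 [0.5351 0.1991] 24.96 off 0.005145797018093368
('scene',) 4.23 [0.5378 0.1988] 24.77 off 0.002010000205031709
bar [array([ 0.5438, -0.1445,  0.089 ]), array([ 0.5398, -0.2142,  0.089 ])] mid [ 0.5418 -0.1793  0.089 ] len 0.06979565100405523 ang 86.7189475674542
bar [array([ 0.5399, -0.2158,  0.089 ]), array([ 0.5484, -0.1464,  0.089 ])] mid [ 0.5442 -0.1811  0.089 ] len 0.06998748382493394 ang -96.95034099456537
ring top [ 0.5434 -0.1813  0.037 ] scene [ 0.5485 -0.1882  0.037 ]
```

```bash
cat > g.py <<'E'
import sys,numpy as np
# python3 g.py cx cy cz cyaw  tx ty tz tyaw -> tool shift cm, deg
a=list(map(float,sys.argv[1:])); c,t=a[:4],a[4:]
y=np.radians(c[3]); d=np.array(t[:3])-c[:3]
print(np.round([100*(d[0]*np.cos(y)+d[1]*np.sin(y)),-100*d[2],100*(-d[0]*np.sin(y)+d[1]*np.cos(y)),c[3]-t[3]],2))
E
python3 g.py .18 .546 .239 71.79 .543 -.180 .20 -5
```

```text
[-57.62   3.9  -57.17  76.79]
```

Call:
arm_command([
  [[6, -57.6, 3.9, -57.2, 76.8], [6, -57.6, 3.9, -57.2, 76.8], [6, -57.6, 3.9, -57.2, 76.8], [6, -57.6, 3.9, -57.2, 76.8], [6, -57.6, 3.9, -57.2, 76.8], [6, -57.6, 3.9, -57.2, 76.8], [6, -57.6, 3.9, -57.2, 76.8], [6, -57.6, 3.9, -57.2, 76.8], [6, -57.6, 3.9, -57.2, 76.8], [6, -57.6, 3.9, -57.2, 76.8], [6, -57.6, 3.9, -57.2, 76.8], [6, -57.6, 3.9, -57.2, 76.8]],
], grip_force=50)

```text
t: 2.9
position: [0.5158, -0.1258, 0.2034]
tool_rot: [-90.0, -0.1, -5.0]
force: [1.1, 1.8, 0.9]
finger_gap: 0.702
```

Call:
arm_command([
  [[6, 0, 0, 0, 0], [6, 0, 0, 0, 0], [6, 0, 0, 0, 0]],
])

```text
t: 3.28
position: [0.5144, -0.1224, 0.2035]
tool_rot: [-90.0, 0.0, -4.9]
force: [-0.4, 0.5, 0.4]
finger_gap: 0.699
```

```bash
python3 -c "
from h import *
s=ctrl.sense();print(s['position'],s['tool_rot'],s['force'],s['finger_gap'])"
```

```text
[ 0.51444128 -0.12235559  0.2034969 ] [-8.99755913e+01  1.07472691e-02 -4.92085318e+00] [-0.43503743  0.47037564  0.43042572] 0.6986675167344941
```

Call:
arm_command([
  [[6, 3.35, 4, -5.5, 0], [6, 3.35, 8, -5.5, 0], [6, 3.35, 8, -5.5, 0], [6, 3.35, 8, -5.5, 0]],
])

```text
t: 3.78
position: [0.5441, -0.1803, 0.1249]
tool_rot: [-90.0, -0.1, -4.9]
force: [0.3, -0.2, 0.4]
finger_gap: 0.702
```

```bash
python3 - <<'E'
from h import *
s=ctrl.sense();print(s['position'],s['tool_rot'])
p=s['position']; tiles=[]
for n in("scene","top"):
    c=ctrl.capture(n); u=proj(c,[p])[0]; x,y=int(u[0])-50,int(u[1])-60; print(n,x,y,u)
    tiles.append(cv2.resize(c['img'][y:y+120,x:x+100],(400,480),interpolation=cv2.INTER_CUBIC))
cv2.imwrite('pics/c2.png',np.hstack(tiles))
E
```

```text
[ 0.54405205 -0.18032912  0.12489244] [-90.00236306  -0.09750995  -4.93095677]
scene 158 150 [208.80071505 210.39694202]
top 282 114 [332.25535409 174.85105138]
```

View pics/c2.png

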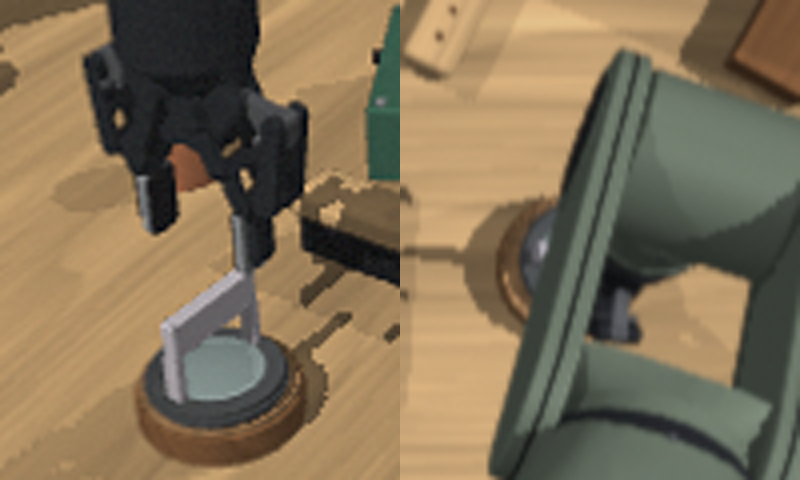

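Call:
arm_command([
  [[6, 0, 3, 0, 0], [6, 0, 5.9, 0, 0], [6, 0, 5.9, 0, 0], [6, 0, 5.9, 0, 0]],
])

```text
t: 4.38
position: [0.5448, -0.1815, 0.0662]
tool_rot: [-90.0, -0.2, -5.0]
force: [0.5, 0.1, 0.8]
finger_gap: 0.702
```

Call:
arm_command([
  [[0.5, 0, 0, 0, 0], [0.5, 0, 0, 0, 0], [0.5, 0, 0, 0, 0], [0.5, 0, 0, 0, 0], [0.5, 0, 0, 0, 0], [0.5, 0, 0, 0, 0]],
], grip_force=50)

```text
t: 5.12
position: [0.5435, -0.1814, 0.0649]
tool_rot: [-90.0, -0.0, -5.0]
force: [-2.8, 0.8, 6.5]
finger_gap: 0.107
```

Call:
arm_command([
  [[0.5, 0, -1, 0, 0], [0.5, 0, -4, 0, 0], [0.5, 0, -10, 0, 0], [0.5, 0, -14, 0, 0], [0.5, 0, -14, 0, 0], [0.5, 0, -14, 0, 0], [0.5, 0, -14, 0, 0]],
])

```text
t: 6.0
position: [0.5424, -0.1809, 0.2018]
tool_rot: [-89.9, 0.3, -5.0]
force: [0.3, 0.1, -4.0]
finger_gap: 0.108
```

```bash
python3 - <<'E'
from h import *
s=ctrl.sense();print(s['position'],s['tool_rot'],s['force'],s['torque'],s['finger_gap'])
p=s['position']
c=ctrl.capture("scene"); u=proj(c,[p])[0]; x,y=int(u[0])-60,int(u[1])-50; print(x,y,u)
cv2.imwrite('pics/c3.png',cv2.resize(c['img'][y:y+100,x:x+120],(720,600),interpolation=cv2.INTER_CUBIC))
E
python3 g.py .544 -.1815 .205 -5 .5395 .2010 .205 24.9
```

```text
[ 0.54235204 -0.18091561  0.20177717] [-89.92215811   0.27316537  -5.00721334] [ 0.30357375  0.12188383 -3.96566834] [-0.0207005  -0.01322002  0.0163186 ] 0.10835158675006804
144 129 [204.86583908 179.71290541]
[ -3.78  -0.    38.07 -29.9 ]
```

View pics/c3.png

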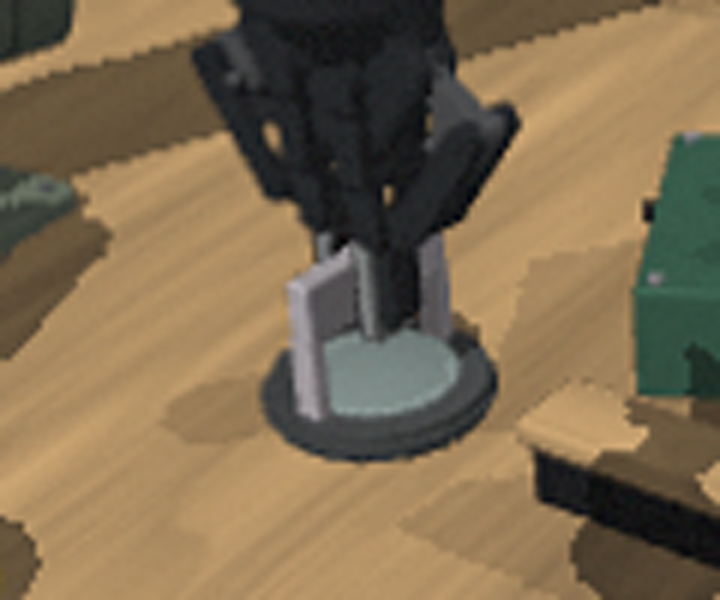

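```bash
python3 - <<'E'
from h import *
c=dict(np.load('scene.npz')); p=np.array([.5424,-.1809,.2018])
th=np.radians(np.arange(0,360,2))
a=np.radians(85); e=[np.cos(a),np.sin(a)]
for dy in(-.003,0,.003):
    q=p[:2]+dy*np.array(e); zb=p[2]-.04+.006
    P=np.c_[q[0]+.042*np.cos(th),q[1]+.042*np.sin(th),0*th+zb]
    u=proj(c,P); u=(u-[144,129]+.5)*6-.5; print(dy,u.min(0),u.max(0))
    bar=np.array([[q[0]+s*.035*e[0],q[1]+s*.035*e[1],p[2]+.011-.012+.024*0+.024/2+.0] for s in(-1,1)]); print((proj(c,bar)-[144,129]+.5)*6)
E
python3 g.py .544 -.1815 .205 -5 .534 .1985 .205 24.9
```

```text
-0.003 [251.24966655 332.98715786] [489.6209178  459.68792697]
[[288.77522167 326.13355973]
 [426.75723347 242.44933597]]
0 [257.24165554 329.53254281] [495.06292058 455.64009942]
[[294.99897833 322.35279617]
 [432.34728392 239.06501481]]
0.003 [263.20753472 326.09313587] [500.48025243 451.61112611]
[[301.1938284  318.59017257]
 [437.91200848 235.69648525]]
[ -4.31  -0.    37.77 -29.9 ]
```

Call:
arm_command([
  [[0.5, -0.8, 0, 4, -4], [0.5, -1.8, 0, 9, -9], [0.5, -2.8, 0, 15, -15], [0.5, -3.4, 0, 21, -21], [0.5, -3.9, 0, 27, -27], [0.5, -4.3, 0, 32, -30], [0.5, -4.3, 0, 36, -29.9], [0.5, -4.3, 0, 37.7, -29.9], [0.5, -4.3, 0, 37.7, -29.9], [0.5, -4.3, 0, 37.7, -29.9], [0.5, -4.3, 0, 37.7, -29.9], [0.5, -4.3, 0, 37.7, -29.9]],
])

```text
t: 7.55
position: [0.5337, 0.197, 0.2044]
tool_rot: [-90.0, -0.0, 24.8]
force: [0.3, 0.9, -3.4]
finger_gap: 0.112
```

Call:
arm_command([
  [[0.5, 0, 3, 0, 0], [0.5, 0, 6, 0, 0], [0.5, 0, 7, 0, 0], [0.5, 0, 7.3, 0, 0], [0.5, 0, 7.6, 0, 0], [0.5, 0, 7.6, 0, 0], [0.5, 0, 7.6, 0, 0], [0.5, 0, 7.6, 0, 0]],
])

```text
t: 8.55
position: [0.5338, 0.198, 0.1287]
tool_rot: [-90.0, -0.0, 24.9]
force: [0.1, 0.4, -4.0]
finger_gap: 0.107
```

```bash
cat > st.py <<'E'
from h import *
s=ctrl.sense(); d=s['position']-[.536,.1995,0]; a=np.radians(24.9); R=np.array([[np.cos(a),np.sin(a)],[-np.sin(a),np.cos(a)]])
print('t',round(s['t'],2),'box xy mm',(R@d[:2]*1e3).round(2),'z',(d[2]*1e3).round(2),'F box',(R@s['force'][:2]).round(2),s['force'][2].round(2),'rot',s['tool_rot'].round(2),'tq',np.r_[R@s['torque'][:2],s['torque'][2]].round(3),s['finger_gap'].round(3))
E
python3 - <<'E'
import st
from h import *
c=ctrl.capture("scene")
cv2.imwrite('pics/c4.png',cv2.resize(c['img'][120:210,240:360],(800,600),interpolation=cv2.INTER_CUBIC))
E
```

```text
Traceback (most recent call last):
  File "st.py", line 3, in <module>
    print('t',round(s['t'],2),'box xy mm',(R@d[:2]*1e3).round(2),'z',(d[2]*1e3).round(2),'F box',(R@s['force'][:2]).round(2),s['force'][2].round(2),'rot',s['tool_rot'].round(2),'tq',np.r_[R@s['torque'][:2],s['torque'][2]].round(3),s['finger_gap'].round(3))
                                                                                                                                                                                                                                       ^^^^^^^^^^^^^^^^^^^^^
AttributeError: 'float' object has no attribute 'round'
```

```bash
sed -i "s/,s\['finger_gap'\].round(3)//" st.py
python3 - <<'E'
import st
from h import *
c=ctrl.capture("scene")
cv2.imwrite('pics/c4.png',cv2.resize(c['img'][120:210,240:360],(800,600),interpolation=cv2.INTER_CUBIC))
E
```

```text
t 8.55 box xy mm [-2.6  -0.42] z 128.73 F box [0.22 0.31] -4.05 rot [-9.00e+01 -5.00e-02  2.49e+01] tq [-0.003 -0.027 -0.015]
```

View pics/c4.png

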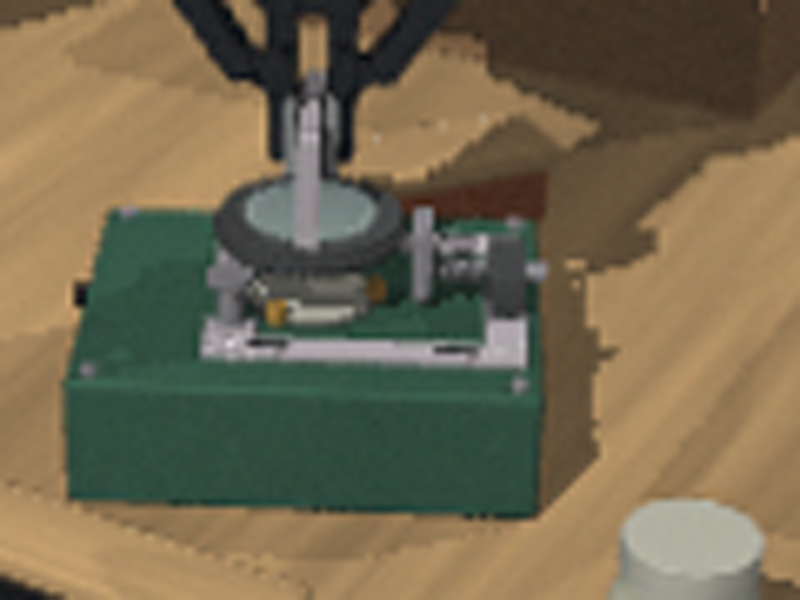

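Call:
arm_command([
  [[0.5, 0, 0.1, -0.06, 0], [0.5, 0.2, 0.1, -0.06, 0], [0.5, 0.4, 0.1, -0.06, 0], [0.5, 0.5, 0.1, -0.06, 0], [0.5, 0.5, 0.1, -0.06, 0], [0.5, 0.5, 0.1, -0.06, 0]],
])

```text
t: 9.35
position: [0.538, 0.1993, 0.1271]
tool_rot: [-90.0, 0.1, 24.9]
force: [-2.3, -1.3, -3.7]
finger_gap: 0.109
```

```bash
python3 st.py
```

```text
t 9.35 box xy mm [ 1.77 -1.  ] z 127.12 F box [-2.68 -0.21] -3.69 rot [-8.999e+01  6.000e-02  2.489e+01] tq [-0.036  0.427 -0.027]
```

Call:
arm_command([
  [[0.5, 0.1, 0, 0, 0], [0.5, 0.2, 0, 0, 0], [0.5, 0.3, 0, 0, 0], [0.5, 0.3, 0, 0, 0], [0.5, 0.3, 0, 0, 0]],
])

```text
t: 9.98
position: [0.5408, 0.2006, 0.1272]
tool_rot: [-90.0, 0.1, 24.9]
force: [-3.9, -1.7, -4.1]
finger_gap: 0.105
```

```bash
python3 st.py
```

```text
t 9.97 box xy mm [ 4.82 -1.02] z 127.15 F box [-4.23  0.1 ] -4.14 rot [-8.999e+01  5.000e-02  2.489e+01] tq [-0.021  0.844 -0.009]
```

Call:
arm_command([
  [[0.5, 0.1, 0, 0, 0], [0.5, 0.2, 0, 0, 0], [0.5, 0.3, 0, 0, 0], [0.5, 0.35, 0, 0, 0], [0.5, 0.35, 0, 0, 0], [0.5, 0.35, 0, 0, 0]],
])

```text
t: 10.72
position: [0.5434, 0.2018, 0.1272]
tool_rot: [-90.0, 0.1, 24.9]
force: [-5.3, -1.9, -2.0]
finger_gap: 0.109
```

```bash
python3 st.py
```

```text
t 10.72 box xy mm [ 7.74 -1.01] z 127.2 F box [-5.6   0.54] -2.03 rot [-89.99   0.14  24.89] tq [-0.013  1.213 -0.012]
```

Call:
arm_command([
  [[0.5, 0.05, 0, 0, 0], [0.5, 0.05, 0, 0, 0], [0.5, 0.05, 0, 0, 0]],
])

```text
t: 11.1
position: [0.5438, 0.202, 0.1272]
tool_rot: [-90.0, 0.2, 24.9]
force: [-5.3, -2.9, -2.4]
finger_gap: 0.11
```

```bash
python3 st.py
```

```text
t 11.1 box xy mm [ 8.12 -0.99] z 127.17 F box [-6.03 -0.38] -2.41 rot [-89.99   0.15  24.9 ] tq [-0.01   1.276  0.002]
```

```bash
python3 - <<'E'
from h import *
c=ctrl.capture("scene")
cv2.imwrite('pics/c5.png',cv2.resize(c['img'][125:200,250:350],(800,600),interpolation=cv2.INTER_CUBIC))
E
```

```text
(no output)
```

View pics/c5.png

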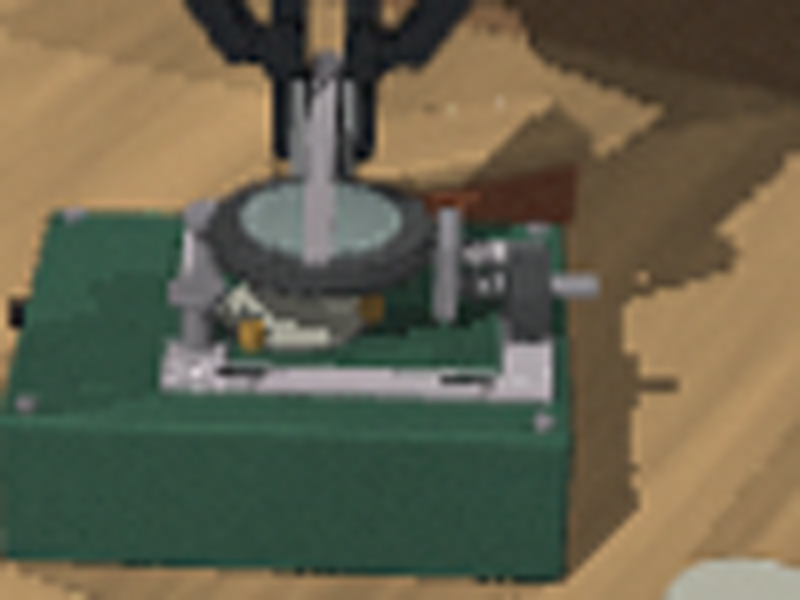

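Call:
arm_command([
  [[0.3, -0.5, 0, 0, 0], [0.3, -1.0, 0, 0, 0], [0.3, -1.0, 0, 0, 0], [0.3, -1.0, 0, 0, 0]],
], grip_force=110)

```text
t: 11.65
position: [0.5367, 0.1986, 0.1278]
tool_rot: [-90.0, -0.1, 24.9]
force: [-0.5, -0.8, -3.8]
finger_gap: 0.099
```

```bash
python3 st.py
```

```text
t 11.65 box xy mm [ 0.24 -1.1 ] z 127.82 F box [-0.79 -0.51] -3.82 rot [-90.01  -0.14  24.89] tq [-0.002  0.196  0.028]
```

Call:
arm_command([
  [[0.3, 0.3, 0, 0, 0], [0.3, 0.6, 0, 0, 0], [0.3, 0.8, 0, 0, 0], [0.3, 0.9, 0, 0, 0], [0.3, 1.0, 0, 0, 0], [0.3, 1.0, 0, 0, 0], [0.3, 1.0, 0, 0, 0]],
])

```text
t: 12.52
position: [0.5432, 0.2018, 0.1267]
tool_rot: [-90.0, 0.3, 24.9]
force: [-5.8, -3.3, -2.6]
finger_gap: 0.097
```

```bash
python3 - <<'E'
import st
from h import *
c=ctrl.capture("scene")
cv2.imwrite('pics/c6.png',cv2.resize(c['img'][125:200,250:350],(800,600),interpolation=cv2.INTER_CUBIC))
E
```

```text
t 12.53 box xy mm [ 7.45 -0.98] z 126.68 F box [-6.69 -0.55] -2.63 rot [-89.98   0.27  24.9 ] tq [-0.078  1.175  0.035]
```

View pics/c6.png

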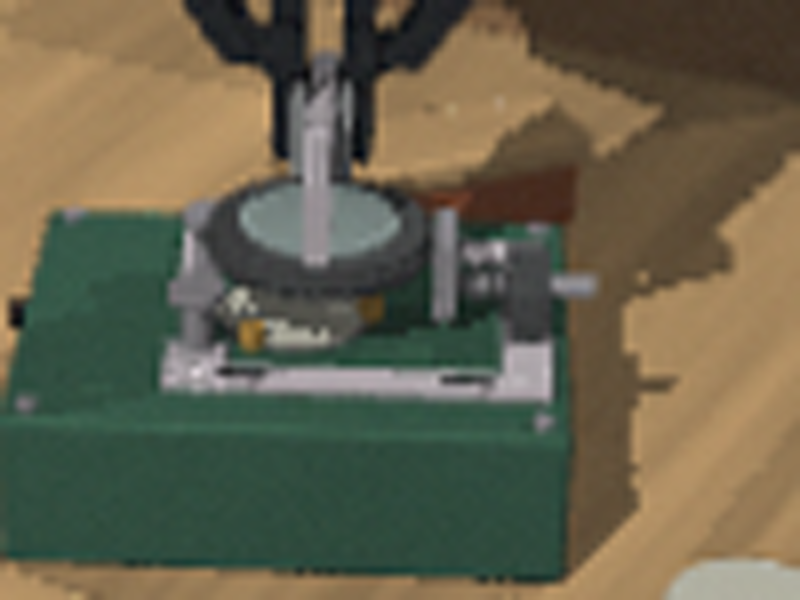

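Call:
arm_command([
  [[0.3, 0.06, 0, 0, 0], [0.3, 0.13, 0, 0, 0], [0.3, 0.13, 0, 0, 0], [0.3, 0.13, 0, 0, 0]],
])

```text
t: 13.08
position: [0.544, 0.2022, 0.1266]
tool_rot: [-90.0, 0.3, 24.9]
force: [-6.5, -2.1, -3.5]
finger_gap: 0.1
```

```bash
python3 st.py
```

```text
t 13.07 box xy mm [ 8.41 -0.95] z 126.61 F box [-6.78  0.79] -3.48 rot [-89.98   0.31  24.9 ] tq [-0.016  1.278  0.003]
```

Call:
arm_command([
  [[0.3, 0.07, 0, 0, 0], [0.3, 0.07, 0, 0, 0], [0.3, 0.07, 0, 0, 0]],
])

```text
t: 13.45
position: [0.5445, 0.2024, 0.1265]
tool_rot: [-90.0, 0.3, 24.9]
force: [-6.0, -2.7, -2.8]
finger_gap: 0.1
```

```bash
python3 st.py
```

```text
t 13.45 box xy mm [ 8.91 -0.94] z 126.53 F box [-6.55  0.11] -2.78 rot [-89.98   0.34  24.9 ] tq [-0.034  1.396 -0.042]
```

Call:
arm_command([
  [[0.3, 0.07, 0, 0, 0], [0.3, 0.07, 0, 0, 0], [0.3, 0.07, 0, 0, 0]],
])

```text
t: 13.82
position: [0.5449, 0.2026, 0.1265]
tool_rot: [-90.0, 0.4, 24.9]
force: [-6.6, -4.0, -3.0]
finger_gap: 0.101
```

```bash
python3 st.py
```

```text
t 13.82 box xy mm [ 9.4  -0.94] z 126.49 F box [-7.63 -0.84] -3.02 rot [-89.98   0.37  24.9 ] tq [-0.074  1.423  0.038]
```

Call:
arm_command([
  [[0.3, 0.07, 0, 0, 0], [0.3, 0.07, 0, 0, 0], [0.3, 0.07, 0, 0, 0]],
])

```text
t: 14.2
position: [0.5454, 0.2028, 0.1264]
tool_rot: [-90.0, 0.4, 24.9]
force: [-7.8, -3.0, -2.0]
finger_gap: 0.096
```

```bash
python3 st.py
```

```text
t 14.2 box xy mm [ 9.9  -0.93] z 126.42 F box [-8.34  0.58] -2.04 rot [-89.98   0.4   24.9 ] tq [-0.02   1.501  0.049]
```

Call:
arm_command([
  [[0.3, 0, 0.2, 0, 0], [0.3, 0, 0.4, 0, 0], [0.3, 0, 0.6, 0, 0], [0.3, 0, 0.8, 0, 0], [0.3, 0, 0.8, 0, 0], [0.3, 0, 0.8, 0, 0]],
])

```text
t: 14.95
position: [0.5451, 0.2027, 0.118]
tool_rot: [-90.0, 0.5, 24.9]
force: [-6.7, -2.8, -2.6]
finger_gap: 0.1
```

```bash
python3 - <<'E'
import st
from h import *
c=ctrl.capture("scene")
cv2.imwrite('pics/c7.png',cv2.resize(c['img'][125:200,250:350],(800,600),interpolation=cv2.INTER_CUBIC))
E
```

```text
t 14.95 box xy mm [ 9.6  -0.88] z 118.0 F box [-7.22  0.31] -2.6 rot [-89.97   0.45  24.9 ] tq [-0.028  1.563 -0.032]
```

View pics/c7.png

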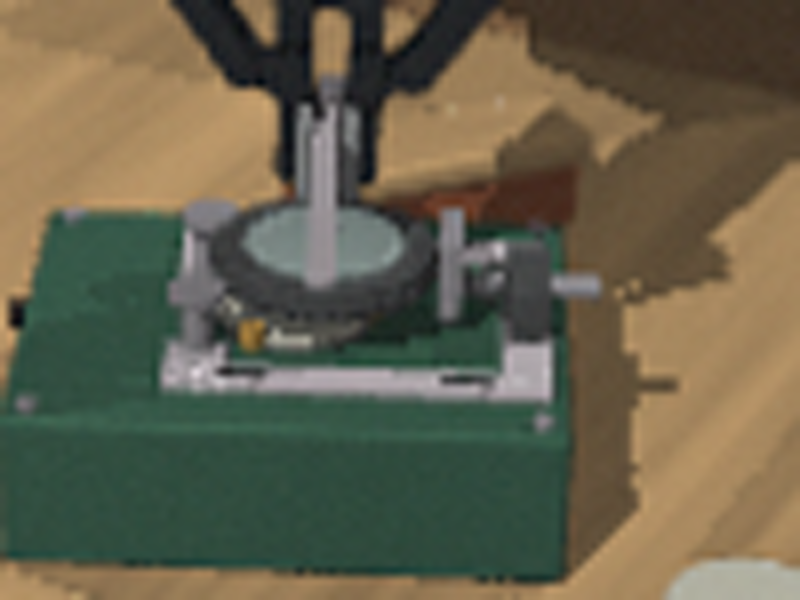

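Call:
arm_command([
  [[0.3, 0.02, 0.2, 0, 0], [0.3, 0.02, 0.4, 0, 0], [0.3, 0.02, 0.6, 0, 0], [0.3, 0.02, 0.75, 0, 0], [0.3, 0.02, 0.75, 0, 0]],
])

```text
t: 15.62
position: [0.5452, 0.2028, 0.1105]
tool_rot: [-90.0, 0.5, 24.9]
force: [-7.7, -2.9, -3.3]
finger_gap: 0.102
```

```bash
python3 st.py
```

```text
t 15.62 box xy mm [ 9.71 -0.87] z 110.52 F box [-8.18  0.61] -3.28 rot [-89.97   0.46  24.89] tq [-0.041  1.528  0.015]
```

Call:
arm_command([
  [[0.3, 0, 0.05, 0, 0], [0.3, 0, 0.1, 0, 0], [0.3, 0, 0.1, 0, 0]],
])

```text
t: 16.0
position: [0.5453, 0.2029, 0.1097]
tool_rot: [-90.0, 0.4, 24.9]
force: [-8.2, -4.1, -2.6]
finger_gap: 0.099
```

```bash
python3 st.py
```

```text
t 16.0 box xy mm [ 9.85 -0.87] z 109.72 F box [-9.15 -0.27] -2.62 rot [-89.97   0.43  24.9 ] tq [-0.006  1.543  0.013]
```

Call:
arm_command([
  [[0.3, 0, 0.05, 0, 0], [0.3, 0, 0.1, 0, 0], [0.3, 0, 0.1, 0, 0]],
])

```text
t: 16.38
position: [0.5453, 0.2029, 0.1088]
tool_rot: [-90.0, 0.4, 24.9]
force: [-7.5, -3.5, -2.6]
finger_gap: 0.099
```

```bash
python3 st.py
```

```text
t 16.38 box xy mm [ 9.85 -0.86] z 108.75 F box [-8.26 -0.03] -2.59 rot [-89.97   0.43  24.9 ] tq [-0.061  1.556 -0.038]
```

Call:
arm_command([
  [[0.3, 0, 0.05, 0, 0], [0.3, 0, 0.05, 0, 0], [0.3, 0, 0.05, 0, 0]],
])

```text
t: 16.75
position: [0.5454, 0.2029, 0.1083]
tool_rot: [-90.0, 0.4, 24.9]
force: [-7.6, -2.5, -2.2]
finger_gap: 0.099
```

```bash
python3 st.py
```

```text
t 16.75 box xy mm [ 9.93 -0.87] z 108.27 F box [-8.    0.94] -2.24 rot [-89.97   0.42  24.9 ] tq [-0.049  1.537 -0.01 ]
```

Call:
arm_command([
  [[0.3, 0, 0.05, 0, 0], [0.3, 0, 0.05, 0, 0], [0.3, 0, 0.05, 0, 0]],
])

```text
t: 17.12
position: [0.5455, 0.2029, 0.1083]
tool_rot: [-90.0, 0.4, 24.9]
force: [-8.2, -3.2, -0.6]
finger_gap: 0.101
```

```bash
python3 st.py
```

```text
t 17.12 box xy mm [10.05 -0.88] z 108.26 F box [-8.77  0.57] -0.6 rot [-89.97   0.39  24.9 ] tq [0.014 1.622 0.034]
```

Call:
arm_command([
  [[0.3, -0.1, -0.02, 0, 0], [0.3, -0.25, -0.02, 0, 0], [0.3, -0.4, -0.02, 0, 0], [0.3, -0.5, -0.02, 0, 0], [0.3, -0.5, -0.02, 0, 0], [0.3, -0.5, -0.02, 0, 0]],
])

```text
t: 17.88
position: [0.542, 0.2013, 0.1082]
tool_rot: [-90.0, 0.2, 24.9]
force: [-4.6, -2.6, -3.2]
finger_gap: 0.092
```

```bash
python3 st.py
```

```text
t 17.88 box xy mm [ 6.21 -0.88] z 108.25 F box [-5.27 -0.42] -3.23 rot [-89.98   0.24  24.89] tq [ 0.018  1.114 -0.042]
```

Call:
arm_command([
  [[0.3, -0.1, 0, 0, 0], [0.3, -0.1, 0, 0, 0], [0.3, -0.1, 0, 0, 0]],
])

```text
t: 18.25
position: [0.5419, 0.2012, 0.1085]
tool_rot: [-90.0, 0.1, 24.9]
force: [-4.2, -1.5, -3.4]
finger_gap: 0.097
```

```bash
python3 st.py
```

```text
t 18.25 box xy mm [ 6.02 -0.94] z 108.53 F box [-4.4   0.41] -3.37 rot [-89.98   0.12  24.89] tq [ 0.052  1.117 -0.011]
```

Call:
arm_command([
  [[0.3, -0.1, 0, 0, 0], [0.3, -0.1, 0, 0, 0], [0.3, -0.1, 0, 0, 0], [0.3, -0.1, 0, 0, 0]],
])

```text
t: 18.75
position: [0.5416, 0.201, 0.109]
tool_rot: [-90.0, 0.0, 24.9]
force: [-5.4, -2.1, -5.3]
finger_gap: 0.096
```

```bash
python3 st.py
```

```text
t 18.75 box xy mm [ 5.7  -1.02] z 108.98 F box [-5.78  0.37] -5.3 rot [-8.999e+01  1.000e-02  2.489e+01] tq [0.035 1.012 0.01 ]
```

Call:
arm_command([
  [[0.3, -0.1, 0, 0, 0], [0.3, -0.1, 0, 0, 0], [0.3, -0.1, 0, 0, 0], [0.3, -0.1, 0, 0, 0]],
])

```text
t: 19.25
position: [0.5409, 0.2006, 0.1091]
tool_rot: [-90.0, -0.0, 24.9]
force: [-3.1, -2.7, -4.4]
finger_gap: 0.099
```

```bash
python3 st.py
```

```text
t 19.25 box xy mm [ 4.97 -1.04] z 109.12 F box [-3.95 -1.15] -4.38 rot [-9.000e+01 -2.000e-02  2.489e+01] tq [0.021 0.893 0.032]
```

Call:
arm_command([
  [[0.3, -0.1, 0.05, 0, 0], [0.3, -0.15, 0.05, 0, 0], [0.3, -0.15, 0.05, 0, 0], [0.3, -0.15, 0.05, 0, 0]],
])

```text
t: 19.75
position: [0.5398, 0.2001, 0.1087]
tool_rot: [-90.0, -0.1, 24.9]
force: [-3.3, -2.2, -2.3]
finger_gap: 0.098
```

```bash
python3 st.py
```

```text
t 19.75 box xy mm [ 3.66 -1.07] z 108.74 F box [-3.89 -0.62] -2.29 rot [-9.000e+01 -5.000e-02  2.489e+01] tq [-0.002  0.609  0.024]
```

Call:
arm_command([
  [[0.3, -0.1, 0, 0, 0], [0.3, -0.1, 0, 0, 0], [0.3, -0.1, 0, 0, 0], [0.3, -0.1, 0, 0, 0]],
])

```text
t: 20.25
position: [0.5387, 0.1996, 0.1086]
tool_rot: [-90.0, -0.0, 24.9]
force: [-2.5, -1.0, -3.8]
finger_gap: 0.097
```

```bash
python3 st.py
```

```text
t 20.25 box xy mm [ 2.51 -1.05] z 108.57 F box [-2.72  0.13] -3.85 rot [-9.000e+01 -3.000e-02  2.489e+01] tq [-0.081  0.487 -0.016]
```

Call:
arm_command([
  [[0.3, -0.05, 0, 0, 0], [0.3, -0.05, 0, 0, 0], [0.3, -0.05, 0, 0, 0]],
])

```text
t: 20.62
position: [0.5384, 0.1995, 0.1086]
tool_rot: [-90.0, -0.0, 24.9]
force: [-0.7, 0.1, -4.3]
finger_gap: 0.101
```

```bash
python3 st.py
```

```text
t 20.62 box xy mm [ 2.17 -1.01] z 108.57 F box [-0.62  0.37] -4.35 rot [-8.999e+01 -5.000e-02  2.489e+01] tq [ 0.048  0.241 -0.007]
```

Call:
arm_command([
  [[0.3, -0.05, 0, 0, 0], [0.3, -0.05, 0, 0, 0], [0.3, -0.05, 0, 0, 0]],
])

```text
t: 21.0
position: [0.538, 0.1995, 0.1087]
tool_rot: [-90.0, -0.1, 24.9]
force: [0.8, 1.3, -4.8]
finger_gap: 0.099
```

```bash
python3 st.py
```

```text
t 21.0 box xy mm [ 1.84 -0.9 ] z 108.69 F box [1.27 0.83] -4.79 rot [-8.998e+01 -8.000e-02  2.489e+01] tq [ 0.264 -0.117  0.029]
```

Call:
arm_command([
  [[0.3, 0, 0.02, 0.04, 0], [0.3, 0, 0.04, 0.04, 0], [0.3, 0, 0.04, 0.04, 0], [0.3, 0, 0.04, 0.04, 0]],
], grip_force=40)

```text
t: 21.5
position: [0.5378, 0.1996, 0.1083]
tool_rot: [-90.0, -0.1, 24.9]
force: [1.3, 1.0, -2.8]
finger_gap: 0.096
```

```bash
python3 st.py
```

```text
t 21.5 box xy mm [ 1.69 -0.68] z 108.35 F box [1.56 0.35] -2.79 rot [-9.000e+01 -6.000e-02  2.489e+01] tq [ 0.191 -0.174  0.043]
```

Call:
arm_command([
  [[0.3, 0, 0.05, 0, 0], [0.3, 0, 0.05, 0, 0], [0.3, 0, 0.05, 0, 0]],
])

```text
t: 21.88
position: [0.5378, 0.1996, 0.1081]
tool_rot: [-90.0, -0.1, 24.9]
force: [0.3, -0.0, 1.7]
finger_gap: 0.103
```

```bash
python3 st.py
```

```text
t 21.88 box xy mm [ 1.71 -0.64] z 108.07 F box [ 0.29 -0.15] 1.74 rot [-9.000e+01 -7.000e-02  2.489e+01] tq [ 0.151 -0.137 -0.037]
```

Call:
arm_command([
  [[0.3, 0, 0.05, 0.03, 0], [0.3, 0, 0.05, 0.03, 0], [0.3, 0, 0.05, 0.03, 0]],
])

```text
t: 22.25
position: [0.5378, 0.1997, 0.108]
tool_rot: [-90.0, -0.1, 24.9]
force: [0.2, 1.0, 6.2]
finger_gap: 0.099
```

```bash
python3 st.py
```

```text
t 22.25 box xy mm [ 1.71 -0.62] z 108.02 F box [0.6  0.84] 6.16 rot [-9.003e+01 -8.000e-02  2.490e+01] tq [-0.002  0.135  0.012]
```

Call:
arm_command([
  [[0.3, 0, 0.03, 0, 0], [0.3, 0, 0.03, 0, 0], [0.3, 0, 0.03, 0, 0]],
])

```text
t: 22.62
position: [0.5378, 0.1997, 0.108]
tool_rot: [-90.0, -0.1, 24.9]
force: [-0.2, -0.4, 6.3]
finger_gap: 0.097
```

```bash
python3 st.py
```

```text
t 22.62 box xy mm [ 1.7  -0.59] z 108.01 F box [-0.38 -0.3 ] 6.26 rot [-9.003e+01 -8.000e-02  2.490e+01] tq [-0.035  0.229  0.005]
```

Call:
arm_command([
  [[0.3, 0, 0.03, 0, 0], [0.3, 0, 0.03, 0, 0], [0.3, 0, 0.03, 0, 0]],
])

```text
t: 23.0
position: [0.5378, 0.1997, 0.108]
tool_rot: [-90.0, -0.1, 24.9]
force: [-0.1, -0.2, 8.9]
finger_gap: 0.097
```

Call:
arm_command([
  [[0.3, 0, 0.01, 0, 0], [0.3, 0, 0.01, 0, 0]],
])

```text
t: 23.25
position: [0.5378, 0.1997, 0.108]
tool_rot: [-90.0, -0.1, 24.9]
force: [-0.9, -0.9, 10.2]
finger_gap: 0.098
```

```bash
python3 st.py
```

```text
t 23.25 box xy mm [ 1.71 -0.63] z 107.99 F box [-1.19 -0.41] 10.19 rot [-90.03  -0.1   24.9 ] tq [-0.012  0.329  0.028]
```

Call:
arm_command([
  [[0.3, 0, 0.02, 0, 0], [0.3, 0, 0.02, 0, 0], [0.3, 0, 0.02, 0, 0], [0.3, 0, 0.02, 0, 0]],
])

```text
t: 23.75
position: [0.5378, 0.1997, 0.108]
tool_rot: [-90.0, -0.1, 24.9]
force: [-1.3, -1.5, 10.8]
finger_gap: 0.096
```

Call:
arm_command([
  [[0.3, 0, 0, 0, 0], [0.3, 0, 0, 0, 0], [0.3, 0, 0, 0, 0], [0.3, 0, 0, 0, 0], [0.3, 0, 0, 0, 0], [0.3, 0, 0, 0, 0], [0.3, 0, 0, 0, 0], [0.3, 0, 0, 0, 0], [0.3, 0, 0, 0, 0]],
])

```text
t: 24.88
position: [0.5378, 0.1997, 0.108]
tool_rot: [-90.0, -0.1, 24.9]
force: [-1.9, -0.5, 10.6]
finger_gap: 0.099
```

```bash
python3 st.py
```

```text
t 24.88 box xy mm [ 1.69 -0.61] z 107.99 F box [-1.97  0.35] 10.65 rot [-90.03  -0.1   24.9 ] tq [ 0.028  0.419 -0.05 ]
```

Call:
arm_command([
  [[0.3, 0, 0.02, 0, 0], [0.3, 0, 0.02, 0, 0], [0.3, 0, 0.02, 0, 0], [0.3, 0, 0.02, 0, 0], [0.3, 0, 0.02, 0, 0], [0.3, 0, 0.02, 0, 0]],
])

```text
t: 25.62
position: [0.5378, 0.1997, 0.108]
tool_rot: [-90.0, -0.1, 24.9]
force: [-2.8, 0.2, 11.4]
finger_gap: 0.097
```

Call:
arm_command([
  [[0.3, 0, 0, 0, 0], [0.3, 0, 0, 0, 0], [0.3, 0, 0, 0, 0], [0.3, 0, 0, 0, 0], [0.3, 0, 0, 0, 0], [0.3, 0, 0, 0, 0]],
])

```text
t: 26.38
position: [0.5378, 0.1997, 0.108]
tool_rot: [-90.0, -0.1, 24.9]
force: [-2.2, -0.7, 11.3]
finger_gap: 0.099
```

```bash
python3 st.py
```

```text
t 26.38 box xy mm [ 1.73 -0.61] z 107.99 F box [-2.29  0.34] 11.33 rot [-90.03  -0.11  24.9 ] tq [ 0.018  0.55  -0.009]
```

Call:
arm_command([
  [[0.3, 0, -0.1, 0, 0], [0.3, -0.05, -0.1, 0, 0], [0.3, -0.05, -0.1, 0, 0], [0.3, -0.05, -0.1, 0, 0]],
])

```text
t: 26.88
position: [0.5378, 0.1997, 0.108]
tool_rot: [-90.0, -0.1, 24.9]
force: [-0.1, -0.3, 6.4]
finger_gap: 0.093
```

```bash
python3 st.py
```

```text
t 26.88 box xy mm [ 1.68 -0.6 ] z 108.02 F box [-0.26 -0.26] 6.38 rot [-90.03  -0.14  24.9 ] tq [0.043 0.066 0.003]
```

Call:
arm_command([
  [[0.3, 0, 0.1, 0, 0], [0.3, 0, 0.1, 0, 0], [0.3, 0, 0.1, 0, 0], [0.3, 0, 0.1, 0, 0]],
])

```text
t: 27.38
position: [0.5378, 0.1997, 0.108]
tool_rot: [-90.0, -0.2, 24.9]
force: [-1.3, 0.0, 12.7]
finger_gap: 0.098
```

```bash
python3 st.py
```

```text
t 27.38 box xy mm [ 1.74 -0.61] z 107.97 F box [-1.18  0.6 ] 12.69 rot [-90.03  -0.17  24.9 ] tq [0.016 0.376 0.034]
```

Call:
arm_command([
  [[0.3, 0, 0, 0, 0], [0.3, 0, 0, 0, 0], [0.3, 0, 0, 0, 0], [0.3, 0, 0, 0, 0], [0.3, 0, 0, 0, 0], [0.3, 0, 0, 0, 0], [0.3, 0, 0, 0, 0], [0.3, 0, 0, 0, 0]],
])

```text
t: 28.38
position: [0.5378, 0.1997, 0.108]
tool_rot: [-90.0, -0.2, 24.9]
force: [-1.2, -1.3, 12.0]
finger_gap: 0.1
```

```bash
python3 st.py
```

```text
t 28.38 box xy mm [ 1.73 -0.62] z 107.99 F box [-1.61 -0.68] 12.03 rot [-90.03  -0.17  24.9 ] tq [-0.015  0.375 -0.026]
```

Call:
arm_command([
  [[0.3, 0, -0.08, 0, 0], [0.3, 0, -0.08, 0, 0], [1.5, 0, -0.08, 0, 0], [3, 0, -0.08, 0, 0], [4, 0, -0.08, 0, 0], [4, 0, -0.08, 0, 0]],
], grip_force=20)

```text
t: 29.12
position: [0.5367, 0.1995, 0.1066]
tool_rot: [-90.0, 0.0, 24.9]
force: [0.1, -0.2, 0.1]
finger_gap: 0.47
```

```bash
python3 - <<'E'
import st
from h import *
c=ctrl.capture("scene")
cv2.imwrite('pics/c8.png',cv2.resize(c['img'][125:200,250:350],(800,600),interpolation=cv2.INTER_CUBIC))
E
```

```text
t 29.12 box xy mm [ 0.64 -0.3 ] z 106.57 F box [ 0.02 -0.23] 0.09 rot [-8.999e+01  3.000e-02  2.490e+01] tq [ 0.032 -0.007  0.007]
```

View pics/c8.png

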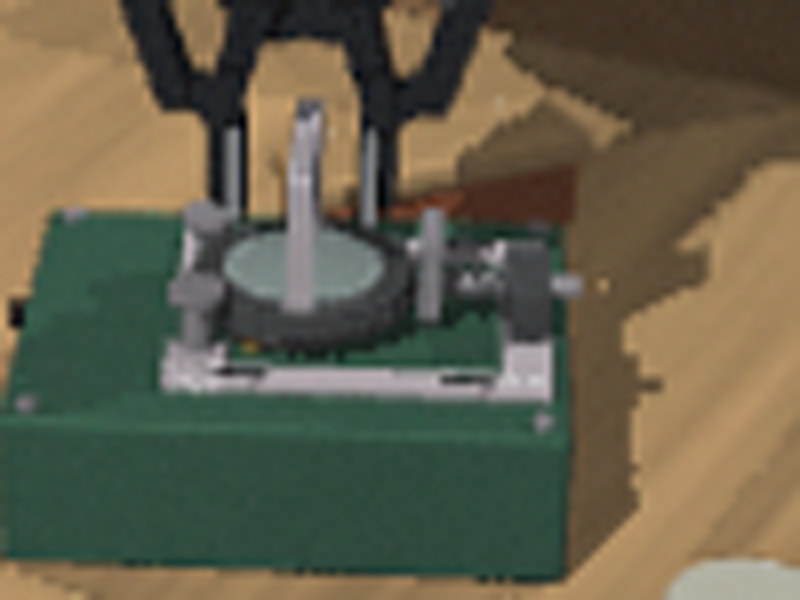

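Call:
arm_command([
  [[4.5, 0, -1, 0, 0], [4.5, 0, -4, 0, 0], [4.5, 0, -9, 0, 0], [4.5, 0, -14, 0, 0], [4.5, -6, -16, 0, 0], [4.5, -12, -16, 0, 0], [4.5, -18, -16, 0, 0], [4.5, -18, -16, 0, 0], [4.5, -18, -16, 0, 0]],
])

```text
t: 30.3
position: [0.3743, 0.124, 0.2679]
tool_rot: [-90.0, -0.2, 24.9]
force: [0.2, 0.4, 0.9]
finger_gap: 0.529
```

```bash
python3 - <<'E'
import st
from h import *
c=ctrl.capture("scene");t=ctrl.capture("top")
cv2.imwrite('pics/c9.png',np.hstack([cv2.resize(c['img'][145:185,260:320],(480,320),interpolation=cv2.INTER_CUBIC),cv2.resize(t['img'][150:210,150:210],(320,320),interpolation=cv2.INTER_CUBIC)]))
# expected outlines with lens flat at seat+1.9..2.3 along x
a=np.radians(24.9); ex=np.array([np.cos(a),np.sin(a)]); ey=np.array([-ex[1],ex[0]])
for o in(.002,.0035):
  q=np.array([.536,.1995])+o*ex
  P=[[*(q+s*.035*ey),z] for s in(-1,1) for z in(.132,.080)]
  print('scene',((proj(c,P)-[260,145]+.5)*8).round(0).tolist(),'top',((proj(t,P)-[150,150]+.5)*320/60).round(0).tolist())
E
```

```text
t 30.3 box xy mm [-178.43   -0.42] z 267.87 F box [0.34 0.33] 0.92 rot [-90.02  -0.18  24.88] tq [-0.032  0.015 -0.008]
scene [[219.0, 20.0], [217.0, 153.0], [228.0, -62.0], [226.0, 66.0]] top [[236.0, 116.0], [252.0, 128.0], [100.0, 179.0], [123.0, 188.0]]
scene [[223.0, 20.0], [221.0, 153.0], [232.0, -62.0], [230.0, 66.0]] top [[235.0, 114.0], [251.0, 125.0], [99.0, 176.0], [121.0, 185.0]]
```

View pics/c9.png

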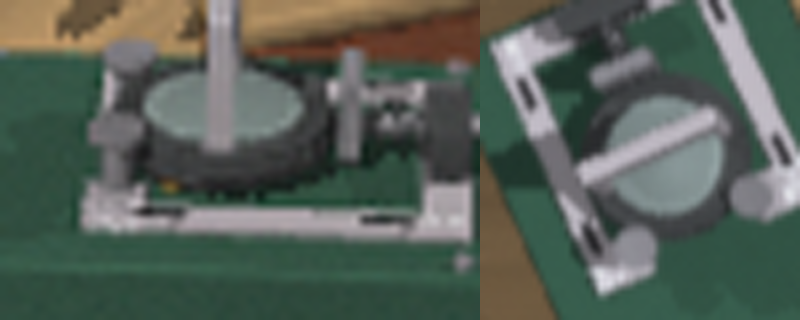

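```bash
python3 -c "
from rig import ctrl
print(ctrl.finish_job(), ctrl.sense()['t'])"
```

```text
the job is handed in; nothing more can be done
the job is handed in; nothing more can be done
```

The lens is seated in the mount and bedded, and I handed the job in at about 30 s of the 72 s allowed.

**What I did:** I took the lens by its handle off the brown rest. The yellow look-alike was left alone. I pushed the jaw back to about 8–9 N, lowered the lens past the post heads, and let it back until it met the posts. I then pressed it down at 12.0–12.7 N for a second and let go. The highest down-force reading was 12.7 N and the highest sideways push was about 9 N.

**Last checks:**
- **Seat height:** under the press the tool stood at 108.0 mm. Taking off the 40 mm grip offset puts the lens underside at 68 mm, which is the seat height.
- **Position:** the closing picture shows the heads over the rim, the jaw against it and the handle upright where a flat lens should show it. In the earlier pictures I saw nothing else on the bench touched or moved.
- **After letting go:** the force read about zero, and the arm is clear of everything.

**What did not go cleanly:**
- **Tilt in the grip:** at 50 N of grip the lens tilted a few degrees while pushing the jaw. Raising the grip to 110 N fixed most of it.
- **First press:** it reached only about 11 N, and the lens may not have been resting fully on the posts. I eased off, nudged it towards the posts and pressed again.
- **Force readings:** they were noisy by about 0.5 N, so the frame's place along x (about 2 mm by feel, 2–5 mm by eye) is known only roughly.
- **Rocking:** I did not test for it directly.

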